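# Put the mixed-up press dies back in their own dishes

### The arm

A 6-joint arm with a two-finger parallel gripper is mounted at the origin on the work surface. World frame = base frame: x ahead of the robot, y to its left, z up, the work surface at z = 0. Lengths are in m, angles in degrees, forces in N, time in s.
With the tool pointing down it reaches from about 0.3 to 0.875 m from the base axis. Payload 6.4 kg.
Tool frame: the origin (TCP) lies at the very end of the fingers, on their centre line; the grasp point (between the pads) lies 19 mm behind it; z points along the fingers, y is the line along which they close (so a half turn about z gives the same grasp; the last joint's range is limited). The gripper opens to 88 mm and grips with 3 to 60 N. Pads are 18 mm wide; open, the fingers measure 123 mm over their backs; the gripper's body (75 mm by 187 mm) begins 45 mm behind the grasp point.
Start: joints at [53.669, 10.359, 92.074, -0, 77.567, -11.82], TCP at [0.239, 0.523, 0.239] pointing down, gripper open.
Joint ranges: [-171.53, 171.53], [-51.25, 118.39], [17.06, 147.69], [-65.23, 245.23], [0, 150.52], [-178.68, 178.68]. Speed limits (degrees/s): [147.25, 147.25, 172.46, 180, 180, 180].

### API

Orientations are given as a 3x3 rotation matrix whose columns are the frame's x, y, z axes.
In Python, from bench import bot gives the robot as it stands.
- The arm moves only by the tool jog_arm, never from a script. Its argument "series" is text: rows parted by semicolons, each of 7 numbers parted by spaces: the turn, a rotation vector about the tool's x, y, z in units of 6 degrees (1.0 is 6 degrees), then the shift along the tool's x, y, z in units of 25 mm (1.0 is 25 mm), then the opening, from 0 (shut) to 1 (fully open). In form: wx wy wz x y z gripper; .... A call has exactly 10 rows; each row is the pose to reach, as a shift and turn from the pose commanded when the call began, along the tool's axes at that moment; what a row does not reach only later rows make up. A row lasts 1/12 s, in which the tool goes at most 41.7 mm and 7.16 degrees, less where a joint would pass 70% of its speed; a pose out of reach is approached as far as the arm can. A call with a gripper value outside its range is refused whole. The fingers move at their own pace and stop on an object; "force" is the grip in N (left out, the last holds). Time passes only in rows, so rows that repeat a pose let the fingers close, or fill a call up. It gives the time, the measured TCP pose, the force, the opening and the grip force at its end, in the units of the state.
- bot.observe(): the state, without advancing time (a new reading comes with each control period).
- bot.read_camera(name): name is "side" or "top" or "wrist"; returns a dict with "pixels" (480x640x3 uint8, blue, green, red), "range_z" (480x640 float32, m along the optical axis (not along the pixel's ray), 0 where there is no reading), "fx", "fy", "cx", "cy" (pixels), "k1" (the pictures are not rectified: a ray, as slopes to the right and down, at radius r is drawn at 1 + k1 r^2 times it, then the intrinsics apply), "R" (3x3) and "t" (3): a world point X has camera coordinates R X + t; the wrist camera has in their place "tool_from_camera" (4x4, takes a point from camera to tool coordinates, whose origin is the TCP and whose axes are the flange's). Camera axes: x right, y down, z forward; pixel columns grow to the right and rows downward; lengths in m; the calibration is good to about 2 mm. A picture is of the moment at which its call begins: read the wrist's pose just before it.
- bot.close_job(): hands the job in; it is judged then, once.
Trained networks look in a picture, given as the dict that the camera call returned (one of the last four; its "shot" number tells which), for a name from the list of things; names that differ only in an ending like _2 or _b are one class to them, and where a whole thing is asked for, a point or a joint stands for the part that bears it (a point fixed in the world has none). Each returns a list of dicts, best first, with "score" (0 to 1); they miss things now and then, are a little off and sometimes report something else, mostly with a low value. They report only what shows in the picture. A call takes as long as a camera call. They do not tell look-alikes from the thing itself.
- bot.search_frame(query, picture): "extent" ([left, top, right, bottom] in pixels, round what is visible of it).
- bot.landmark_of(query, picture): "centre" ([row, column] in pixels: a listed point, or the origin of a listed thing).
The state is a dict: "time_s": time; "joint_pos": joint angles; "joint_vel": joint speeds; "effort": joint torques, N m; "tool_pos": TCP position; "tool_rot": TCP orientation; "wrist_force": force on the tool from outside, world axes, zero at the start; "moment": the same for the moment, N m; "opening": finger opening in m; "finger_force": force on a finger pad.
Only numpy, scipy, OpenCV 4.12 (cv2) and the standard library are available. Lean on these libraries where they do the work, as an engineer would, in place of code of your own. Each camera call takes 0.05 s, during which the arm holds its last target. There are 200 camera calls.

### The job

The three press dies have been put back in each other's dishes. Move them so that each die stands upright, flat on the floor of the dish of its own colour, parking one in the empty white dish if you like. Set each die down rather than dropping or tipping it, leave the amber jar, the white bottle and the steel cup where they stand, and let go of everything at the end.

Things in the scene. Friction and masses are not known exactly. Their poses are not given: they have to be found in the camera images.
- blue_die: Press die with a blue collar, upright, round. Origin: centre of its underside, z up. Steel foot 50 mm in diameter, 0 to 20 mm up; steel waist 32 mm across, 20 to 28 mm; blue collar 36 mm across, 28 to 60 mm up: grip it there. Flat top with a dark dot. About 0.45 kg; yaw does not matter. Starts in the red dish, origin 6 mm above that dish's origin.
- red_die: Press die with a red collar, upright, round. Origin: centre of its underside, z up. Steel foot 50 mm in diameter, 0 to 20 mm up; steel waist 32 mm across, 20 to 28 mm; red collar 36 mm across, 28 to 60 mm up: grip it there. A 12 mm steel pin stands 8 mm above the top. About 0.45 kg; yaw does not matter. Starts in the yellow dish, origin 6 mm above that dish's origin.
- yellow_die: Press die with a yellow collar, upright, round. Origin: centre of its underside, z up. Steel foot 50 mm in diameter, 0 to 20 mm up; steel waist 32 mm across, 20 to 28 mm; yellow collar 36 mm across, 28 to 60 mm up: grip it there. A 14 mm square steel boss stands 6 mm above the top. About 0.45 kg; yaw does not matter. Starts in the blue dish, origin 6 mm above that dish's origin.
- blue_dish: Blue round dish fixed to the bench, 86 mm in outer diameter, 12 mm high overall. Origin: centre of its underside, on the bench top. Its flat inner floor lies 6 mm above the origin and is 70 mm in diameter; the rim is 8 mm wide and stands 6 mm above that floor. Home of the blue die; another die stands in it at the start. It holds one die only.
- red_dish: Red round dish fixed to the bench, 86 mm in outer diameter, 12 mm high overall. Origin: centre of its underside, on the bench top. Its flat inner floor lies 6 mm above the origin and is 70 mm in diameter; the rim is 8 mm wide and stands 6 mm above that floor. Home of the red die; another die stands in it at the start. It holds one die only.
- yellow_dish: Yellow round dish fixed to the bench, 86 mm in outer diameter, 12 mm high overall. Origin: centre of its underside, on the bench top. Its flat inner floor lies 6 mm above the origin and is 70 mm in diameter; the rim is 8 mm wide and stands 6 mm above that floor. Home of the yellow die; another die stands in it at the start. It holds one die only.
- white_dish: White round dish fixed to the bench, 86 mm in outer diameter, 12 mm high overall. Origin: centre of its underside, on the bench top. Its flat inner floor lies 6 mm above the origin and is 70 mm in diameter; the rim is 8 mm wide and stands 6 mm above that floor. Empty spare, free for parking a die on the way.
- amber_jar: Bystander: loose amber glass jar with black cap, 48 mm in diameter, 75 mm high, standing among the dishes. Origin: centre of its underside.
- white_bottle: Bystander: loose small white bottle with green cap, 44 mm in diameter, 85 mm high. Origin: centre of its underside.
- steel_cup: Bystander: loose open steel cup, 64 mm in diameter at the rim, 60 mm high. Origin: centre of its underside.
Things that resemble listed ones, but are neither listed nor needed, are in the scene too. Leave any turquoise look-alike of the yellow_die alone.

How it is judged:
By the outcome, as a careful person would: the job done as asked, in the order asked, and still so for the second after the job is handed in, with the robot touching nothing.
It also fails if it takes over 101 s, if anything falls off the work surface, if the arm or the gripper's body presses on something with over 40 N, if the wrist force passes 120 N, or if a joint passes its speed limit or range.

## Working session

There is one attempt and no reset: what is moved stays moved. The work goes in short steps, Python scripts to look and compute and a tool call to move; the robot and the scene stay as the last step left them, time stands still between calls to the robot, and variables do not carry over. Pictures are saved under pics/ and viewed, at most 14 in all, crops included, and the job is handed in when it is done.

Besides the shell and the picture viewer there is one more tool, called after "Request:" by a JSON object that holds its "op" and its "data". jog_arm: Moves the arm, as the interface text tells. Its arguments: {"type":"object","properties":{"series":{"type":"string"},"force":{"type":"number"}},"required":["series"]}

```bash
mkdir -p pics; ls; cat > h.py <<'E'
import numpy as np, cv2
from bench import bot
def ray(p,uv):
    K=np.array([[p['fx'],0,p['cx']],[0,p['fy'],p['cy']],[0,0,1.]])
    s=cv2.undistortPoints(np.array([[uv]],float),K,np.array([p['k1'],0,0,0.]))[0,0]
    return np.array([s[0],s[1],1.])
def w2c(p,st=None):
    if 'R' in p: return np.array(p['R']),np.array(p['t'])
    T=np.eye(4);T[:3,:3]=st['tool_rot'];T[:3,3]=st['tool_pos']
    C=np.linalg.inv(T@np.array(p['tool_from_camera']));return C[:3,:3],C[:3,3]
def onplane(p,uv,z,st=None):
    R,t=w2c(p,st);o=-R.T@t;d=R.T@ray(p,uv);return o+d*(z-o[2])/d[2]
def bydepth(p,uv,st=None):
    R,t=w2c(p,st);u,v=int(round(uv[0])),int(round(uv[1]))
    a=p['range_z'][v-1:v+2,u-1:u+2];a=a[a>0]
    if not len(a): return np.full(3,np.nan)
    return R.T@(ray(p,uv)*np.median(a)-t)
E
python3 - <<'E'
from h import *
s=bot.observe();print({k:np.round(v,3).tolist() for k,v in s.items()})
for c in ['top','side']:
    p=bot.read_camera(c);cv2.imwrite(f'pics/{c}0.png',p['pixels'])
    print(c,np.round(w2c(p)[0].T@-w2c(p)[1],3))
    for n in ['blue_die','red_die','yellow_die','blue_dish','red_dish','yellow_dish','white_dish','amber_jar','white_bottle','steel_cup']:
        for b in bot.search_frame(n,p)[:3]:
            e=b['extent'];m=((e[0]+e[2])/2,(e[1]+e[3])/2)
            print(n,'%.2f'%b['score'],np.round(e).astype(int),np.round(bydepth(p,m),3),end=' | ')
        for b in bot.landmark_of(n,p)[:2]:
            r,q=b['centre'];print('L %.2f'%b['score'],round(q),round(r),np.round(onplane(p,(q,r),.006 if 'die' in n else 0),3),end=' ')
        print()
E
```

```text
pics
{'time_s': 0.0, 'joint_pos': [53.668, 10.399, 92.13, -0.001, 77.568, -11.821], 'joint_vel': [-0.118, -0.041, 0.046, 0.096, 0.048, 0.062], 'effort': [-0.001, -43.387, -34.184, 0.07, 0.038, -0.0], 'tool_pos': [0.238, 0.523, 0.238], 'tool_rot': [[-0.91, 0.415, -0.001], [0.415, 0.91, -0.001], [0.0, -0.002, -1.0]], 'wrist_force': [0.069, 0.472, 0.498], 'moment': [0.057, 0.019, 0.006], 'finger_force': 0.0, 'opening': 0.088}
top [0.455 0.03  1.095]
blue_die 0.70 [396 178 424 210] [ 0.633 -0.136  0.066] | L 0.96 410 194 [ 0.644 -0.146  0.006] 
red_die 0.86 [166 284 200 308] [0.464 0.265 0.065] | L 0.92 183 300 [0.457 0.279 0.006] 
yellow_die 0.94 [449 337 485 364] [ 0.358 -0.225  0.057] | yellow_die 0.67 [492 289 527 318] [ 0.437 -0.301  0.065] | L 0.91 464 350 [ 0.353 -0.232  0.006] L 0.60 502 302 [ 0.44  -0.307  0.006] 
blue_dish 0.67 [484 275 530 322] [ 0.446 -0.297  0.065] | L 0.95 508 300 [ 0.442 -0.319  0.   ] 
red_dish 0.82 [385 175 431 218] [ 0.629 -0.132  0.065] | L 0.79 408 200 [ 0.633 -0.142  0.   ] 
yellow_dish 0.94 [160 273 211 319] [0.463 0.261 0.065] | 
white_dish 0.80 [2
[... 905 characters left out ...]
0.71 [364 292 405 329] [ 0.627 -0.154  0.025] | L 0.82 384 312 [ 0.635 -0.145 -0.   ] 
yellow_dish 0.86 [214 189 252 214] [0.456 0.251 0.018] | L 0.90 232 201 [0.458 0.27  0.   ] 
white_dish 0.93 [303 208 345 240] [0.623 0.113 0.005] | L 0.81 321 224 [0.617 0.12  0.   ] L 0.28 229 201 [0.452 0.27  0.   ] 
amber_jar 0.75 [274 251 300 288] [ 0.481 -0.016  0.068] | amber_jar 0.52 [262 133 280 162] [0.59  0.349 0.053] | L 0.94 288 281 [0.488 0.004 0.   ] 
white_bottle 0.89 [263 131 280 161] [0.592 0.35  0.055] | white_bottle 0.30 [405 211 431 251] [0.802 0.008 0.01 ] | L 0.96 272 159 [0.597 0.364 0.   ] 
steel_cup 0.81 [406 213 434 250] [0.804 0.002 0.013] | L 0.92 417 240 [ 0.792 -0.01   0.   ]
```

View pics/top0.png

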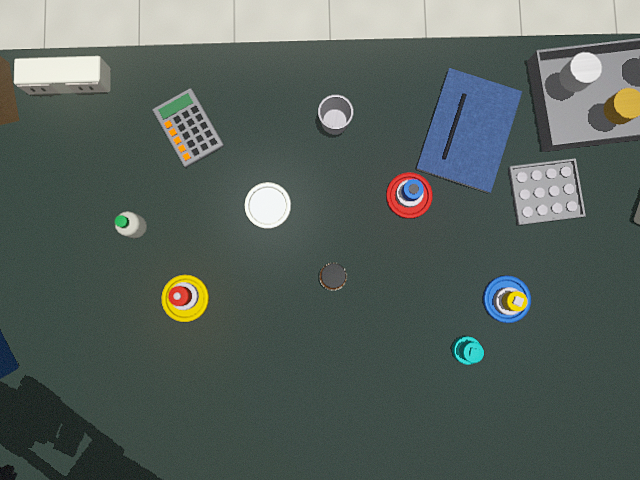

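View pics/side0.png

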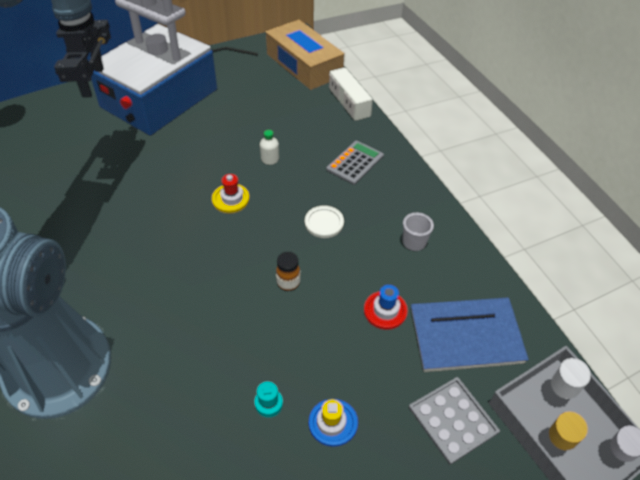

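The top view shows red die in yellow dish (183,298), blue die in red dish (410,192), yellow die with square boss in blue dish (512,300), and white dish empty at (268,205). The side view agrees, placing them at (231,190), (388,302), (332,418) and (324,221).
Could be mistaken for the yellow die: the turquoise look-alike (468,350) and the amber cylinder in the tray (622,105). For the blue die: the blue book (470,130). For the white dish: nothing else plausible. I choose by collar colour, and will refine and check with one crop.

```bash
cat > m.py <<'E'
from h import *
HUE={'red':[(0,8),(172,180)],'yellow':[(22,34)],'blue':[(100,118)]}
def mask(p,c):
    H=cv2.cvtColor(p['pixels'],cv2.COLOR_BGR2HSV)
    if c=='white': return cv2.inRange(H,(0,0,170),(180,40,255))
    return sum(cv2.inRange(H,(a,120,60),(b,255,255)) for a,b in HUE[c])
def circ(P):
    A=np.c_[2*P,np.ones(len(P))];s=np.linalg.lstsq(A,(P**2).sum(1),rcond=None)[0];return s[:2],np.sqrt(s[2]+s[:2]@s[:2])
def dish(p,c,g,st=None,z=.012,r=70):
    "outer rim hull -> plane z -> circle"
    R,t=w2c(p,st);X=R@np.array([g[0],g[1],z])+t
    u,v=p['fx']*X[0]/X[2]+p['cx'],p['fy']*X[1]/X[2]+p['cy'];w=p['fx']*.055/X[2]
    m=mask(p,c);k=np.zeros_like(m);cv2.circle(k,(int(u),int(v)),int(w),255,-1);m&=k
    v,u=np.nonzero(m);h=cv2.convexHull(np.c_[u,v].astype(np.int32))[:,0]
    P=np.array([onplane(p,q,z,st)[:2] for q in h]);c0,r0=circ(P);d=abs(np.hypot(*(P-c0).T)-r0)
    return circ(P[d<.004]) if (d<.004).sum()>6 else (c0,r0)
def cloud(p,c,g,zlo,zhi,st=None,rad=.06):
    v,u=np.nonzero(mask(p,c)&(p['range_z']>0).astype(np.uint8)*255)
    P=np.array([bydepth(p,q,st) for q in zip(u,v)])
    return P[(np.hypot(P[:,0]-g[0],P[:,1]-g[1])<rad)&(P[:,2]>zlo)&(P[:,2]<zhi)]
E
python3 - <<'E'
from m import *
G={'red':(.632,-.14),'yellow':(.46,.27),'blue':(.44,-.31),'white':(.623,.12)}
D={'red':'yellow','blue':'red','yellow':'blue'}
for cam in ['top','side']:
    p=bot.read_camera(cam)
    for c,g in G.items():
        a,r=dish(p,c,g);print(cam,'dish',c,np.round(a,4),'r %.4f'%r,end=' ')
        P=cloud(p,c,g,-.01,.03);print('zmed %.4f'%np.median(P[:,2]) if len(P) else '')
    for c,h in D.items():
        P=cloud(p,c,G[h],.035,.09);T=P[P[:,2]>np.percentile(P[:,2],90)-.006]
        q=cv2.minEnclosingCircle(T[:,:2].astype(np.float32))
        print(cam,'die',c,'top mean',np.round(T.mean(0),4),'mec',np.round(q[0],4),'%.4f'%q[1],len(T))
    if cam=='top':cv2.imwrite('pics/crop.png',cv2.resize(p['pixels'][270:370,440:540],None,fx=5,fy=5))
E
```

```text
top dish red [ 0.6409 -0.1424] r 0.0431 zmed 0.0094
top dish yellow [0.4605 0.2747] r 0.0433 zmed 0.0087
top dish blue [ 0.445  -0.3135] r 0.0435 zmed 0.0087
top dish white [0.6286 0.121 ] r 0.0428 zmed 0.0063
top die red top mean [0.4638 0.2734 0.065 ] mec [0.4637 0.2745] 0.0175 259
top die blue top mean [ 0.6418 -0.1411  0.0652] mec [ 0.6429 -0.1418] 0.0182 222
top die yellow top mean [ 0.4419 -0.3121  0.0652] mec [ 0.4415 -0.3137] 0.0181 234
side dish red [ 0.6348 -0.1458] r 0.0448 zmed 0.0069
side dish yellow [0.4556 0.2703] r 0.0464 zmed 0.0064
side dish blue [ 0.4397 -0.3157] r 0.0446 zmed 0.0071
side dish white [0.6239 0.1189] r 0.0441 zmed 0.0045
side die red top mean [0.4596 0.2707 0.0635] mec [0.4602 0.275 ] 0.0185 113
side die blue top mean [ 0.6388 -0.143   0.0641] mec [ 0.6398 -0.1418] 0.0184 193
side die yellow top mean [ 0.4351 -0.3168  0.0642] mec [ 0.4367 -0.3142] 0.0181 230
```

View pics/crop.png

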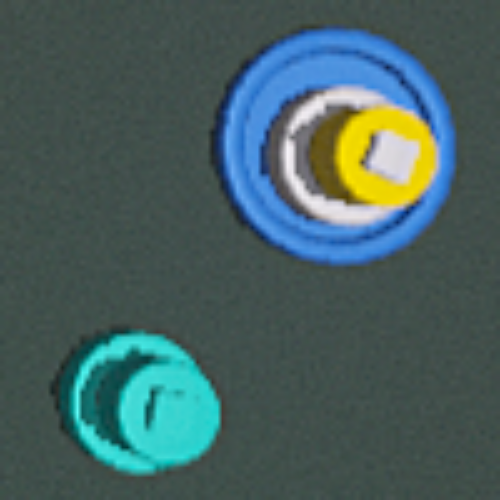

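The crop shows the yellow collar with its square boss in the blue dish (crop 390,155), well clear of the turquoise copy (crop 170,410). Both views agree within about 5 mm, and heights match (collar top ≈ 0.065, dish ≈ 0.006–0.012). First move: hover over the red die.

Request:
{"op": "jog_arm", "data": {"series": "0 0 0 -1.2 -0.5 0.15 1; 0 0 0 -2.8 -1.2 0.3 1; 0 0 0 -4.3 -1.9 0.5 1; 0 0 0 -5.8 -2.5 0.7 1; 0 0 0 -7.3 -3.2 0.9 1; 0 0 0 -8.8 -3.8 1.1 1; 0 0 0 -10.3 -4.5 1.3 1; 0 0 0 -11.6 -5.05 1.45 1; 0 0 0 -12.2 -5.3 1.54 1; 0 0 0 -12.25 -5.34 1.54 1", "force": 40}}

```text
time_s: 3.03
tool_pos: [0.4639, 0.2718, 0.1998]
tool_rot: [[-0.908, 0.419, 0.0], [0.419, 0.908, -0.001], [-0.0, -0.001, -1.0]]
wrist_force: [-0.4, -0.2, 0.8]
opening: 0.0881
finger_force: 0.0
```

```bash
cat >> m.py <<'E'
def go(x,y,z,st=None):
    st=st or bot.observe();d=np.array(st['tool_rot']).T@(np.array([x,y,z])-st['tool_pos'])
    return np.round(d/.025,2)
E
python3 - <<'E'
from m import *
bot.read_camera('wrist');s=bot.observe();p=bot.read_camera('wrist');cv2.imwrite('pics/w1.png',p['pixels'])
print(np.round(s['tool_pos'],4),np.round(s['tool_rot'],3).tolist(),s['joint_pos'])
print(np.round(p['tool_from_camera'],3).tolist())
print('dish',dish(p,'yellow',(.458,.2725),s))
P=cloud(p,'red',(.46,.273),.035,.09,s)
if len(P): print(np.percentile(P[:,2],90),cv2.minEnclosingCircle(P[P[:,2]>np.percentile(P[:,2],90)-.006][:,:2].astype(np.float32)))
print(go(.4615,.2745,.035,s))
E
```

```text
[0.4628 0.2731 0.1999] [[-0.908, 0.418, -0.001], [0.418, 0.908, -0.0], [0.0, -0.0, -1.0]] [ 1.78867719e+01  7.79682192e+00  9.96897908e+01 -3.26476151e-03
  7.25466267e+01 -4.74053197e+01]
[[0.0, -0.953, -0.302, 0.08], [1.0, 0.0, 0.0, 0.001], [0.0, -0.302, 0.953, -0.146], [0.0, 0.0, 0.0, 1.0]]
dish (array([0.45677198, 0.27729244]), np.float64(0.0430262994660316))
0.06675965853254515 ((0.46050190925598145, 0.27673855423927307), 0.017715852707624435)
[0.07 0.03 6.6 ]
```

View pics/w1.png

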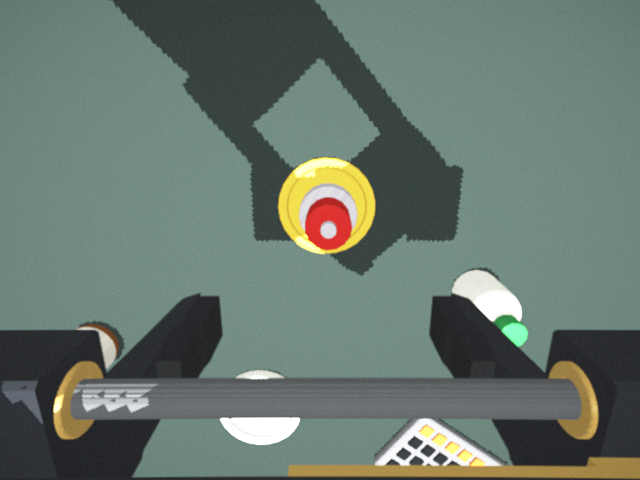

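Wrist view: red die with pin at (328,225) centred in the yellow dish (327,205), between the fingers; white dish at (260,407), bottle right of the fingers. It agrees with the overhead estimate. Descend and grip.

Request:
{"op": "jog_arm", "data": {"series": "0 0 0 0.1 0.06 0.6 1; 0 0 0 0.1 0.06 1.4 1; 0 0 0 0.1 0.06 2.3 1; 0 0 0 0.1 0.06 3.2 1; 0 0 0 0.1 0.06 4.1 1; 0 0 0 0.1 0.06 5 1; 0 0 0 0.1 0.06 5.7 1; 0 0 0 0.1 0.06 6.2 1; 0 0 0 0.1 0.06 6.5 1; 0 0 0 0.1 0.06 6.6 1"}}

```text
time_s: 3.97
tool_pos: [0.4591, 0.2777, 0.0343]
tool_rot: [[-0.91, 0.414, -0.002], [0.414, 0.91, -0.0], [0.001, -0.001, -1.0]]
wrist_force: [0.2, -0.1, -0.5]
opening: 0.088
finger_force: 0.0
```

Request:
{"op": "jog_arm", "data": {"series": "0 0 0 0 0 0 0.9; 0 0 0 0 0 0 0.8; 0 0 0 0 0 0 0.7; 0 0 0 0 0 0 0.6; 0 0 0 0 0 0 0.5; 0 0 0 0 0 0 0.4; 0 0 0 0 0 0 0.3; 0 0 0 0 0 0 0.3; 0 0 0 0 0 0 0.3; 0 0 0 0 0 0 0.3", "force": 40}}

```text
time_s: 4.8
tool_pos: [0.4602, 0.2769, 0.0354]
tool_rot: [[-0.91, 0.415, -0.0], [0.415, 0.91, -0.0], [-0.0, -0.0, -1.0]]
wrist_force: [-1.3, -2.6, 2.0]
opening: 0.0351
finger_force: 40.0
```

Request:
{"op": "jog_arm", "data": {"series": "0 0 0 0 0 -0.2 0.3; 0 0 0 0 0 -0.6 0.3; 0 0 0 0 0 -1.1 0.3; 0 0 0 0 0 -1.6 0.3; 0 0 0 0 0 -2.1 0.3; 0 0 0 0 0 -2.6 0.3; 0 0 0 0 0 -3.1 0.3; 0 0 0 0 0 -3.6 0.3; 0 0 0 0 0 -3.9 0.3; 0 0 0 0 0 -4 0.3"}}

```text
time_s: 5.63
tool_pos: [0.4612, 0.2776, 0.1377]
tool_rot: [[-0.91, 0.415, 0.004], [0.415, 0.91, 0.001], [-0.003, 0.003, -1.0]]
wrist_force: [0.1, 1.1, -4.4]
opening: 0.0351
finger_force: 40.0
```

Request:
{"op": "jog_arm", "data": {"series": "0 0 0 -0.4 -0.14 0 0.3; 0 0 0 -1.2 -0.41 0 0.3; 0 0 0 -2.4 -0.82 0 0.3; 0 0 0 -3.6 -1.23 0 0.3; 0 0 0 -4.8 -1.64 0 0.3; 0 0 0 -6 -2.05 0 0.3; 0 0 0 -7.1 -2.43 0 0.3; 0 0 0 -8 -2.74 0 0.3; 0 0 0 -8.5 -2.91 0 0.3; 0 0 0 -8.65 -2.96 0 0.3"}}

```text
time_s: 6.47
tool_pos: [0.6274, 0.1176, 0.1343]
tool_rot: [[-0.909, 0.417, -0.001], [0.417, 0.909, -0.0], [0.0, -0.001, -1.0]]
wrist_force: [-0.8, 1.0, -5.9]
opening: 0.0351
finger_force: 40.0
```

```bash
cat > chk.py <<'E'
import sys
from m import *
T={'red':(.638,-.144),'yellow':(.458,.2735),'blue':(.4425,-.3145),'white':(.6263,.120)}
mode,c,dc=sys.argv[1:4]   # place/pick , dish colour, die colour
bot.read_camera('wrist');s=bot.observe();p=bot.read_camera('wrist')
if len(sys.argv)>4: cv2.imwrite('pics/'+sys.argv[4],p['pixels'])
print('tcp',np.round(s['tool_pos'],4),'force',np.round(s['wrist_force'],1),'open',round(s['opening'],4),s['finger_force'])
try: a,r=dish(p,c,T[c],s);print('dish',np.round(a,4),'r %.4f'%r,'go',go(*a,.0355,s))
except Exception as e: print(e)
print('go table',go(*T[c],.0355,s))
P=cloud(p,dc,s['tool_pos'][:2],.03,.4,s)
if len(P):
    zt=np.percentile(P[:,2],90);q=cv2.minEnclosingCircle(P[P[:,2]>zt-.006][:,:2].astype(np.float32))
    print('die top z %.4f'%zt,np.round(q[0],4),'r %.4f'%q[1],'go',go(*q[0],.0355,s))
E
python3 chk.py place white red w2.png
```

```text
tcp [0.6268 0.1184 0.1343] force [-0.3  0.1 -4.5] open 0.035 39.999815449118614
dish [0.6342 0.1173] r 0.0515 go [-0.29  0.09  3.95]
go table [0.04 0.05 3.95]
die top z 0.1656 [0.6074 0.1114] r 0.0393 go [ 0.59 -0.57  3.95]
```

View pics/w2.png

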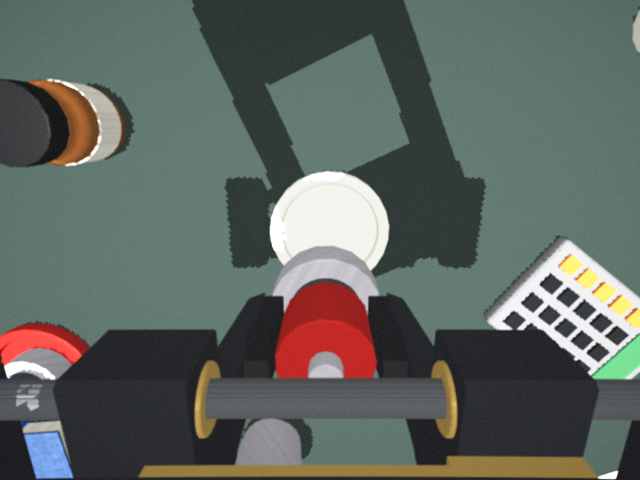

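Wrist view: the red die is held upright; the white dish's visible part (centre column 330, top edge row 171) is aligned with it. The foot hides part of the dish, so that circle fit is off (r 0.0515), so I use the overhead estimate.

Request:
{"op": "jog_arm", "data": {"series": "0 0 0 0.02 0.02 0.5 0.3; 0 0 0 0.04 0.05 1.1 0.3; 0 0 0 0.04 0.05 1.7 0.3; 0 0 0 0.04 0.05 2.3 0.3; 0 0 0 0.04 0.05 2.8 0.3; 0 0 0 0.04 0.05 3.2 0.3; 0 0 0 0.04 0.05 3.5 0.3; 0 0 0 0.04 0.05 3.7 0.3; 0 0 0 0.04 0.05 3.82 0.3; 0 0 0 0.04 0.05 3.88 0.3"}}

```text
time_s: 7.4
tool_pos: [0.6259, 0.1217, 0.0381]
tool_rot: [[-0.91, 0.415, 0.0], [0.415, 0.91, 0.0], [-0.0, 0.0, -1.0]]
wrist_force: [0.2, 0.2, -5.3]
opening: 0.0352
finger_force: 40.0
```

Request:
{"op": "jog_arm", "data": {"series": "0 0 0 0 0 0.02 0.3; 0 0 0 0 0 0.04 0.3; 0 0 0 0 0 0.06 0.3; 0 0 0 0 0 0.08 0.3; 0 0 0 0 0 0.09 0.3; 0 0 0 0 0 0.1 0.3; 0 0 0 0 0 0.1 0.3; 0 0 0 0 0 0.1 0.3; 0 0 0 0 0 0.1 0.3; 0 0 0 0 0 0.1 0.3"}}

```text
time_s: 8.23
tool_pos: [0.6259, 0.1216, 0.0357]
tool_rot: [[-0.91, 0.415, 0.0], [0.415, 0.91, -0.0], [-0.0, -0.0, -1.0]]
wrist_force: [0.3, -0.5, -5.3]
opening: 0.0348
finger_force: 40.0
```

Request:
{"op": "jog_arm", "data": {"series": "0 0 0 0 0 0.01 0.3; 0 0 0 0 0 0.015 0.3; 0 0 0 0 0 0.02 0.3; 0 0 0 0 0 0.025 0.3; 0 0 0 0 0 0.03 0.3; 0 0 0 0 0 0.035 0.3; 0 0 0 0 0 0.04 0.3; 0 0 0 0 0 0.04 0.3; 0 0 0 0 0 0.04 0.3; 0 0 0 0 0 0.04 0.3"}}

```text
time_s: 9.07
tool_pos: [0.6259, 0.1216, 0.0353]
tool_rot: [[-0.91, 0.415, 0.0], [0.415, 0.91, -0.0], [-0.0, -0.0, -1.0]]
wrist_force: [-4.7, -0.7, 4.4]
opening: 0.0352
finger_force: 40.0
```

Request:
{"op": "jog_arm", "data": {"series": "0 0 0 0 0 0 0.4; 0 0 0 0 0 0 0.5; 0 0 0 0 0 0 0.6; 0 0 0 0 0 0 0.7; 0 0 0 0 0 0 0.8; 0 0 0 0 0 0 0.9; 0 0 0 0 0 0 1; 0 0 0 0 0 0 1; 0 0 0 0 0 0 1; 0 0 0 0 0 0 1"}}

```text
time_s: 9.9
tool_pos: [0.6258, 0.1216, 0.0347]
tool_rot: [[-0.91, 0.415, 0.0], [0.415, 0.91, -0.0], [-0.0, 0.0, -1.0]]
wrist_force: [0.6, -0.4, -0.3]
opening: 0.0878
finger_force: 0.0
```

Request:
{"op": "jog_arm", "data": {"series": "0 0 0 0 0 -0.2 1; 0 0 0 0 0 -0.6 1; 0 0 0 0 0 -1.3 1; 0 0 0 0 0 -2.1 1; 0 0 0 0 0 -2.9 1; 0 0 0 0 0 -3.8 1; 0 0 0 0 0 -4.7 1; 0 0 0 0 0 -5.6 1; 0 0 0 0 0 -6.3 1; 0 0 0 0 0 -6.6 1"}}

```text
time_s: 10.73
tool_pos: [0.6275, 0.1217, 0.2043]
tool_rot: [[-0.91, 0.415, 0.006], [0.415, 0.91, 0.0], [-0.005, 0.003, -1.0]]
wrist_force: [0.3, -0.1, 0.3]
opening: 0.0884
finger_force: 0.0
```

Request:
{"op": "jog_arm", "data": {"series": "0 0 0 0 -0.4 0 1; 0 0 0 0 -1.2 0 1; 0 0 0 0 -2.2 0 1; 0 0 0 -0.1 -3.3 0 1; 0 0 0 -0.1 -4.4 0 1; 0 0 0 -0.1 -5.5 0 1; 0 0 0 -0.2 -6.6 0 1; 0 0 0 -0.2 -7.7 0 1; 0 0 0 -0.2 -8.7 0 1; 0 0 0 -0.2 -9.5 0 1"}}

```text
time_s: 11.57
tool_pos: [0.5297, -0.0983, 0.1983]
tool_rot: [[-0.909, 0.416, -0.002], [0.416, 0.909, 0.0], [0.002, -0.001, -1.0]]
wrist_force: [0.1, -0.8, 0.2]
opening: 0.0882
finger_force: 0.0
```

```bash
python3 chk.py pick blue yellow; python3 - <<'E'
from m import *
print(go(.44,-.314,.2))
p=bot.read_camera('top');cv2.imwrite('pics/t1.png',p['pixels'])
P=cloud(p,'red',(.626,.12),.035,.09)
if len(P):
    T=P[P[:,2]>np.percentile(P[:,2],90)-.006];print(T[:,2].max(),cv2.minEnclosingCircle(T[:,:2].astype(np.float32)))
E
```

```text
tcp [ 0.5289 -0.1007  0.1982] force [ 0.8 -2.3  0.2] open 0.0883 0.0
dish [ 0.4412 -0.3098] r 0.0445 go [-0.32 -9.05  6.53]
go table [-0.44 -9.2   6.53]
die top z 0.2905 [ 0.5096 -0.0886] r 0.0538 go [0.88 0.14 6.51]
[-0.33 -9.31 -0.06]
0.07252705802382396 ((0.6293806433677673, 0.12014959752559662), 0.017713529989123344)
```

Request:
{"op": "jog_arm", "data": {"series": "0 0 0 0 -0.4 0 1; 0 0 0 0 -1.2 0 1; 0 0 0 -0.1 -2.2 0 1; 0 0 0 -0.1 -3.3 0 1; 0 0 0 -0.1 -4.4 0 1; 0 0 0 -0.2 -5.5 0 1; 0 0 0 -0.2 -6.6 0 1; 0 0 0 -0.3 -7.7 0 1; 0 0 0 -0.33 -8.7 0 1; 0 0 0 -0.33 -9.3 0 1"}}

```text
time_s: 12.55
tool_pos: [0.4421, -0.3132, 0.1993]
tool_rot: [[-0.91, 0.415, -0.0], [0.415, 0.91, -0.0], [0.0, -0.0, -1.0]]
wrist_force: [-0.3, 0.3, -0.7]
opening: 0.088
finger_force: 0.0
```

```bash
python3 chk.py pick blue yellow w3.png
```

```text
tcp [ 0.4415 -0.3148  0.1994] force [-1.3 -1.7  0. ] open 0.0877 0.0
dish [ 0.4407 -0.3129] r 0.0432 go [0.06 0.07 6.55]
go table [-0.03  0.04  6.55]
die top z 0.2900 [ 0.4215 -0.3025] r 0.0539 go [0.93 0.12 6.56]
```

View pics/w3.png

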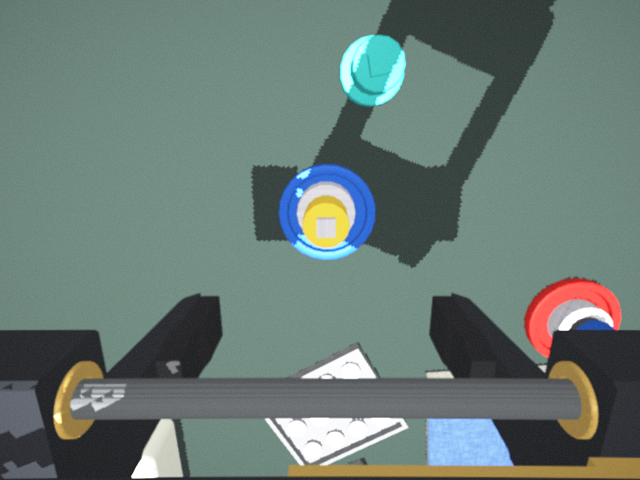

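Wrist view: the yellow die with square boss (326,225) sits in the blue dish (327,212), turquoise copy clear at (373,70). (The "die top" figure caught the gripper's brass, so ignore it.) Dish fit matches; descend and grip.

Request:
{"op": "jog_arm", "data": {"series": "0 0 0 0.05 0.05 0.6 1; 0 0 0 0.05 0.05 1.4 1; 0 0 0 0.05 0.05 2.3 1; 0 0 0 0.05 0.05 3.2 1; 0 0 0 0.05 0.05 4.1 1; 0 0 0 0.05 0.05 5 1; 0 0 0 0.05 0.05 5.7 1; 0 0 0 0.05 0.05 6.2 1; 0 0 0 0.05 0.05 6.5 1; 0 0 0 0.05 0.05 6.57 1"}}

```text
time_s: 13.48
tool_pos: [0.442, -0.3086, 0.0342]
tool_rot: [[-0.91, 0.414, -0.001], [0.414, 0.91, 0.002], [0.002, 0.001, -1.0]]
wrist_force: [-1.1, -0.5, 0.1]
opening: 0.0883
finger_force: 0.0
```

Request:
{"op": "jog_arm", "data": {"series": "0 0 0 0 0 0 0.9; 0 0 0 0 0 0 0.8; 0 0 0 0 0 0 0.7; 0 0 0 0 0 0 0.6; 0 0 0 0 0 0 0.5; 0 0 0 0 0 0 0.4; 0 0 0 0 0 0 0.3; 0 0 0 0 0 0 0.3; 0 0 0 0 0 0 0.3; 0 0 0 0 0 0 0.3", "force": 40}}

```text
time_s: 14.32
tool_pos: [0.4425, -0.3109, 0.036]
tool_rot: [[-0.91, 0.415, 0.001], [0.415, 0.91, -0.002], [-0.001, -0.001, -1.0]]
wrist_force: [-2.6, -3.3, 2.8]
opening: 0.0348
finger_force: 40.0
```

Request:
{"op": "jog_arm", "data": {"series": "0 0 0 0 0 -0.2 0.3; 0 0 0 0 0 -0.6 0.3; 0 0 0 0 0 -1.1 0.3; 0 0 0 0 0 -1.7 0.3; 0 0 0 0 0 -2.3 0.3; 0 0 0 0 0 -2.9 0.3; 0 0 0 0 0 -3.5 0.3; 0 0 0 0 0 -4.1 0.3; 0 0 0 0 0 -4.5 0.3; 0 0 0 0 0 -4.6 0.3"}}

```text
time_s: 15.15
tool_pos: [0.4432, -0.3104, 0.1531]
tool_rot: [[-0.91, 0.415, 0.003], [0.415, 0.91, -0.002], [-0.003, -0.001, -1.0]]
wrist_force: [0.2, -0.7, -4.0]
opening: 0.0351
finger_force: 40.0
```

```bash
python3 - <<'E'
from m import *
print(go(.458,.2735,.15))
E
```

```text
[ 9.14 21.5   0.07]
```

Request:
{"op": "jog_arm", "data": {"series": "0 0 0 0.17 0.4 0 0.3; 0 0 0 0.47 1.1 0 0.3; 0 0 0 0.9 2.1 0 0.3; 0 0 0 1.32 3.1 0 0.3; 0 0 0 1.78 4.2 0 0.3; 0 0 0 2.25 5.3 0 0.3; 0 0 0 2.72 6.4 0 0.3; 0 0 0 3.19 7.5 0 0.3; 0 0 0 3.66 8.6 0 0.3; 0 0 0 4.12 9.7 0 0.3"}}

```text
time_s: 15.98
tool_pos: [0.4476, -0.044, 0.1493]
tool_rot: [[-0.91, 0.415, -0.002], [0.415, 0.91, 0.001], [0.003, 0.0, -1.0]]
wrist_force: [1.0, 0.1, -4.0]
opening: 0.0353
finger_force: 40.0
```

Request:
{"op": "jog_arm", "data": {"series": "0 0 0 0.47 1.1 0 0.3; 0 0 0 0.94 2.2 0 0.3; 0 0 0 1.41 3.3 0 0.3; 0 0 0 1.87 4.4 0 0.3; 0 0 0 2.34 5.5 0 0.3; 0 0 0 2.8 6.6 0 0.3; 0 0 0 3.27 7.7 0 0.3; 0 0 0 3.7 8.7 0 0.3; 0 0 0 4.04 9.5 0 0.3; 0 0 0 4.25 10 0 0.3"}}

```text
time_s: 16.82
tool_pos: [0.4542, 0.2276, 0.1492]
tool_rot: [[-0.911, 0.413, -0.003], [0.413, 0.911, 0.0], [0.003, -0.001, -1.0]]
wrist_force: [-0.4, -0.7, -5.3]
opening: 0.0353
finger_force: 40.0
```

```bash
python3 - <<'E'
from m import *
bot.read_camera('top');s=bot.observe();print(s['tool_pos'],go(.459,.2735,.15,s),go(.459,.2735,.0355,s))
E
```

```text
[0.45426559 0.2288572  0.14932882] [ 0.56  1.7  -0.02] [0.55 1.7  4.56]
```

Request:
{"op": "jog_arm", "data": {"series": "0 0 0 0.1 0.3 0 0.3; 0 0 0 0.3 0.8 0 0.3; 0 0 0 0.4 1.3 0 0.3; 0 0 0 0.5 1.6 0 0.3; 0 0 0 0.5 1.7 0 0.3; 0 0 0 0.5 1.7 0.2 0.3; 0 0 0 0.5 1.7 0.6 0.3; 0 0 0 0.5 1.7 1.2 0.3; 0 0 0 0.5 1.7 1.8 0.3; 0 0 0 0.5 1.7 2.2 0.3"}}

```text
time_s: 17.7
tool_pos: [0.4613, 0.2678, 0.0931]
tool_rot: [[-0.91, 0.416, -0.003], [0.416, 0.91, -0.001], [0.002, -0.002, -1.0]]
wrist_force: [0.1, 0.5, -5.4]
opening: 0.0352
finger_force: 40.0
```

```bash
python3 - <<'E'
from m import *
bot.read_camera('wrist');s=bot.observe();p=bot.read_camera('wrist');cv2.imwrite('pics/w4.png',p['pixels']);print(s['tool_pos'],go(.459,.2735,.0355,s))
E
```

```text
[0.46024369 0.26749104 0.09151408] [0.14 0.21 2.24]
```

View pics/w4.png

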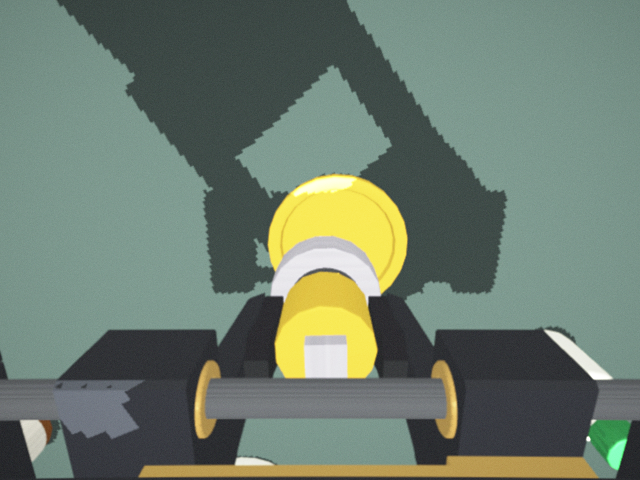

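The wrist view shows the yellow die (326,300) upright over the yellow dish (centre column 338), needing about 6–7 mm in +y tool. Correct while lowering.

Request:
{"op": "jog_arm", "data": {"series": "0 0 0 0.05 0.1 0.1 0.3; 0 0 0 0.1 0.2 0.3 0.3; 0 0 0 0.1 0.27 0.6 0.3; 0 0 0 0.1 0.27 1 0.3; 0 0 0 0.1 0.27 1.35 0.3; 0 0 0 0.1 0.27 1.65 0.3; 0 0 0 0.1 0.27 1.85 0.3; 0 0 0 0.1 0.27 2 0.3; 0 0 0 0.1 0.27 2.1 0.3; 0 0 0 0.1 0.27 2.15 0.3"}}

```text
time_s: 18.63
tool_pos: [0.4629, 0.276, 0.0413]
tool_rot: [[-0.91, 0.415, -0.0], [0.415, 0.91, -0.0], [0.0, -0.0, -1.0]]
wrist_force: [-0.2, 0.3, -4.1]
opening: 0.0356
finger_force: 40.0
```

Request:
{"op": "jog_arm", "data": {"series": "0 0 0 0 0 0.01 0.3; 0 0 0 0 0 0.02 0.3; 0 0 0 0 0 0.03 0.3; 0 0 0 0 0 0.04 0.3; 0 0 0 0 0 0.05 0.3; 0 0 0 0 0 0.06 0.3; 0 0 0 0 0 0.06 0.3; 0 0 0 0 0 0.06 0.3; 0 0 0 0 0 0.06 0.3; 0 0 0 0 0 0.06 0.3"}}

```text
time_s: 19.47
tool_pos: [0.463, 0.2761, 0.0402]
tool_rot: [[-0.91, 0.415, 0.0], [0.415, 0.91, 0.0], [0.0, 0.0, -1.0]]
wrist_force: [-0.4, 0.7, -4.1]
opening: 0.0353
finger_force: 40.0
```

Request:
{"op": "jog_arm", "data": {"series": "0 0 0 0.06 0 0.03 0.3; 0 0 0 0.06 0 0.06 0.3; 0 0 0 0.06 0 0.09 0.3; 0 0 0 0.06 0 0.11 0.3; 0 0 0 0.06 0 0.13 0.3; 0 0 0 0.06 0 0.14 0.3; 0 0 0 0.06 0 0.15 0.3; 0 0 0 0.06 0 0.16 0.3; 0 0 0 0.06 0 0.165 0.3; 0 0 0 0.06 0 0.17 0.3"}}

```text
time_s: 20.3
tool_pos: [0.4616, 0.2767, 0.036]
tool_rot: [[-0.91, 0.415, 0.0], [0.415, 0.91, 0.0], [-0.0, 0.0, -1.0]]
wrist_force: [-1.5, -0.5, -3.7]
opening: 0.0352
finger_force: 40.0
```

Request:
{"op": "jog_arm", "data": {"series": "0 0 0 0 0 0.01 0.3; 0 0 0 0 0 0.01 0.3; 0 0 0 0 0 0.02 0.3; 0 0 0 0 0 0.02 0.3; 0 0 0 0 0 0.03 0.3; 0 0 0 0 0 0.03 0.3; 0 0 0 0 0 0.03 0.3; 0 0 0 0 0 0.03 0.3; 0 0 0 0 0 0.03 0.3; 0 0 0 0 0 0.03 0.3"}}

```text
time_s: 21.13
tool_pos: [0.4617, 0.2767, 0.0359]
tool_rot: [[-0.91, 0.415, 0.0], [0.415, 0.91, -0.0], [-0.0, -0.0, -1.0]]
wrist_force: [-3.8, -2.8, 6.5]
opening: 0.0349
finger_force: 40.0
```

Request:
{"op": "jog_arm", "data": {"series": "0 0 0 0 0 0 0.4; 0 0 0 0 0 0 0.5; 0 0 0 0 0 0 0.6; 0 0 0 0 0 0 0.7; 0 0 0 0 0 0 0.8; 0 0 0 0 0 0 0.9; 0 0 0 0 0 0 1; 0 0 0 0 0 0 1; 0 0 0 0 0 0 1; 0 0 0 0 0 0 1"}}

```text
time_s: 21.97
tool_pos: [0.4616, 0.2767, 0.0352]
tool_rot: [[-0.91, 0.415, 0.0], [0.415, 0.91, 0.0], [0.0, 0.0, -1.0]]
wrist_force: [0.6, 0.2, 0.5]
opening: 0.0883
finger_force: 0.0
```

Request:
{"op": "jog_arm", "data": {"series": "0 0 0 0 0 -0.2 1; 0 0 0 0 0 -0.6 1; 0 0 0 0 0 -1.3 1; 0 0 0 0 0 -2.1 1; 0 0 0 0 0 -2.9 1; 0 0 0 0 0 -3.8 1; 0 0 0 0 0 -4.7 1; 0 0 0 0 0 -5.6 1; 0 0 0 0 0 -6.3 1; 0 0 0 0 0 -6.6 1"}}

```text
time_s: 22.8
tool_pos: [0.4631, 0.2772, 0.2043]
tool_rot: [[-0.91, 0.415, 0.005], [0.415, 0.91, 0.002], [-0.004, 0.004, -1.0]]
wrist_force: [0.1, 0.4, 0.1]
opening: 0.0881
finger_force: 0.0
```

Request:
{"op": "jog_arm", "data": {"series": "0 0 0 -0.3 -0.27 0 1; 0 0 0 -0.9 -0.82 0 1; 0 0 0 -1.6 -1.46 0 1; 0 0 0 -2.4 -2.19 0 1; 0 0 0 -3.2 -2.92 0 1; 0 0 0 -4 -3.65 0 1; 0 0 0 -4.8 -4.38 0 1; 0 0 0 -5.6 -5.1 0 1; 0 0 0 -6.4 -5.83 0 1; 0 0 0 -7.1 -6.47 0 1"}}

```text
time_s: 23.63
tool_pos: [0.5557, 0.0535, 0.1987]
tool_rot: [[-0.91, 0.416, -0.002], [0.416, 0.91, -0.0], [0.002, -0.001, -1.0]]
wrist_force: [-0.1, 0.3, -0.1]
opening: 0.0883
finger_force: 0.0
```

Request:
{"op": "jog_arm", "data": {"series": "0 0 0 -0.7 -0.64 0 1; 0 0 0 -1.5 -1.37 0 1; 0 0 0 -2.3 -2.1 0 1; 0 0 0 -3.1 -2.83 0 1; 0 0 0 -3.9 -3.55 0 1; 0 0 0 -4.6 -4.2 0 1; 0 0 0 -5.3 -4.83 0 1; 0 0 0 -5.9 -5.38 0 1; 0 0 0 -6.25 -5.7 0 1; 0 0 0 -6.37 -5.81 0 1"}}

```text
time_s: 24.47
tool_pos: [0.6402, -0.1445, 0.1987]
tool_rot: [[-0.909, 0.417, -0.002], [0.417, 0.909, 0.0], [0.002, -0.0, -1.0]]
wrist_force: [1.1, -0.1, 0.6]
opening: 0.0883
finger_force: 0.0
```

```bash
python3 chk.py pick red blue w5.png;python3 - <<'E'
from m import *
p=bot.read_camera('top')
P=cloud(p,'yellow',(.46,.2735),.035,.09)
T=P[P[:,2]>np.percentile(P[:,2],90)-.006];print(T[:,2].max(),cv2.minEnclosingCircle(T[:,:2].astype(np.float32)))
E
```

```text
tcp [ 0.6403 -0.144   0.1989] force [-1.   0.9 -0.5] open 0.0883 0.0
dish [ 0.6373 -0.1413] r 0.0431 go [0.14 0.05 6.54]
go table [ 0.07 -0.04  6.54]
die top z 0.2010 [ 0.6149 -0.1602] r 0.0315 go [ 0.64 -1.01  6.54]
0.0692773793998885 ((0.46188268065452576, 0.2770232558250427), 0.0179863590747118)
```

View pics/w5.png

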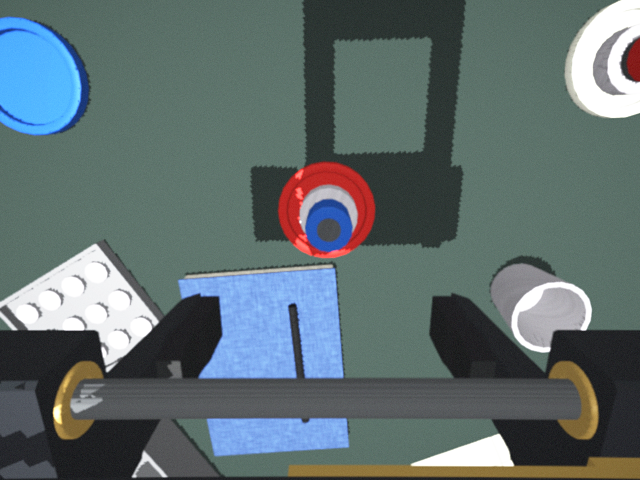

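The wrist view shows the blue die with dark dot (328,228) in the red dish (327,210), with the blue dish empty at (30,75) and the red die in the white dish top right. Overhead depth puts the yellow die upright, centred in the yellow dish. Descend, grip, lift.

Request:
{"op": "jog_arm", "data": {"series": "0 0 0 0.04 0.04 0.6 1; 0 0 0 0.04 0.04 1.4 1; 0 0 0 0.04 0.04 2.3 1; 0 0 0 0.04 0.04 3.2 1; 0 0 0 0.04 0.04 4.1 1; 0 0 0 0.04 0.04 5 1; 0 0 0 0.04 0.04 5.7 1; 0 0 0 0.04 0.04 6.2 1; 0 0 0 0.04 0.04 6.5 1; 0 0 0 0.04 0.04 6.55 1"}}

```text
time_s: 25.45
tool_pos: [0.6392, -0.1399, 0.0351]
tool_rot: [[-0.91, 0.414, -0.002], [0.414, 0.91, 0.001], [0.002, 0.0, -1.0]]
wrist_force: [-0.0, -0.5, -0.8]
opening: 0.0884
finger_force: 0.0
```

Request:
{"op": "jog_arm", "data": {"series": "0 0 0 0 0 0 0.9; 0 0 0 0 0 0 0.8; 0 0 0 0 0 0 0.7; 0 0 0 0 0 0 0.6; 0 0 0 0 0 0 0.5; 0 0 0 0 0 0 0.4; 0 0 0 0 0 0 0.3; 0 0 0 0 0 0 0.3; 0 0 0 0 0 0 0.3; 0 0 0 0 0 0 0.3", "force": 40}}

```text
time_s: 26.28
tool_pos: [0.6401, -0.1413, 0.0366]
tool_rot: [[-0.91, 0.415, -0.0], [0.415, 0.91, -0.0], [-0.0, -0.0, -1.0]]
wrist_force: [-0.6, -0.1, 1.4]
opening: 0.0349
finger_force: 40.0
```

Request:
{"op": "jog_arm", "data": {"series": "0 0 0 0 0 -0.2 0.3; 0 0 0 0 0 -0.6 0.3; 0 0 0 0 0 -1.1 0.3; 0 0 0 0 0 -1.7 0.3; 0 0 0 0 0 -2.3 0.3; 0 0 0 0 0 -2.9 0.3; 0 0 0 0 0 -3.5 0.3; 0 0 0 0 0 -4.1 0.3; 0 0 0 0 0 -4.5 0.3; 0 0 0 0 0 -4.6 0.3"}}

```text
time_s: 27.12
tool_pos: [0.6417, -0.1415, 0.1553]
tool_rot: [[-0.91, 0.415, 0.005], [0.415, 0.91, -0.002], [-0.005, 0.0, -1.0]]
wrist_force: [1.1, -1.1, -4.0]
opening: 0.035
finger_force: 40.0
```

```bash
python3 - <<'E'
from m import *
bot.read_camera('wrist')
print(go(.442,-.3135,.15))
E
```

```text
[ 4.4  -9.57  0.15]
```

Request:
{"op": "jog_arm", "data": {"series": "0 0 0 0.18 -0.4 0 0.3; 0 0 0 0.5 -1.1 0 0.3; 0 0 0 0.97 -2.1 0 0.3; 0 0 0 1.47 -3.2 0 0.3; 0 0 0 1.98 -4.3 0 0.3; 0 0 0 2.48 -5.4 0 0.3; 0 0 0 2.99 -6.5 0 0.3; 0 0 0 3.5 -7.6 0 0.3; 0 0 0 3.96 -8.6 0 0.3; 0 0 0 4.28 -9.3 0 0.3"}}

```text
time_s: 28.0
tool_pos: [0.4432, -0.3092, 0.1502]
tool_rot: [[-0.909, 0.416, -0.002], [0.416, 0.909, 0.001], [0.003, 0.0, -1.0]]
wrist_force: [0.1, -0.5, -4.6]
opening: 0.0353
finger_force: 40.0
```

Request:
{"op": "jog_arm", "data": {"series": "0 0 0 0.1 -0.2 0 0.3; 0 0 0 0.12 -0.27 0.2 0.3; 0 0 0 0.12 -0.27 0.5 0.3; 0 0 0 0.12 -0.27 0.9 0.3; 0 0 0 0.12 -0.27 1.3 0.3; 0 0 0 0.12 -0.27 1.7 0.3; 0 0 0 0.12 -0.27 2 0.3; 0 0 0 0.12 -0.27 2.2 0.3; 0 0 0 0.12 -0.27 2.3 0.3; 0 0 0 0.12 -0.27 2.3 0.3"}}

```text
time_s: 28.83
tool_pos: [0.4407, -0.3126, 0.0931]
tool_rot: [[-0.91, 0.415, -0.001], [0.415, 0.91, 0.001], [0.001, 0.001, -1.0]]
wrist_force: [0.1, -0.0, -4.6]
opening: 0.035
finger_force: 40.0
```

```bash
python3 - <<'E'
from m import *
bot.read_camera('wrist');s=bot.observe();p=bot.read_camera('wrist');cv2.imwrite('pics/w6.png',p['pixels']);print(s['tool_pos'],go(.442,-.3135,.0365,s))
E
```

```text
[ 0.44090175 -0.31301345  0.09378688] [-0.05  0.    2.29]
```

View pics/w6.png

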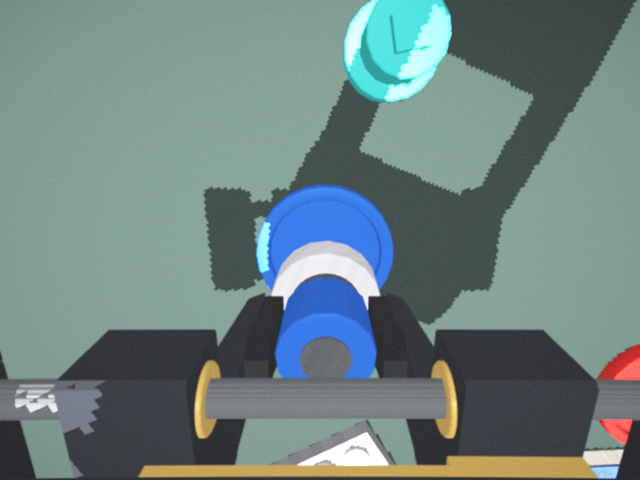

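The blue die (326,320) is aligned over the blue dish (centre column 325). Lower gently.

Request:
{"op": "jog_arm", "data": {"series": "0 0 0 0 0 0.2 0.3; 0 0 0 0 0 0.5 0.3; 0 0 0 0 0 0.9 0.3; 0 0 0 0 0 1.3 0.3; 0 0 0 0 0 1.65 0.3; 0 0 0 0 0 1.9 0.3; 0 0 0 0 0 2.05 0.3; 0 0 0 0 0 2.15 0.3; 0 0 0 0 0 2.2 0.3; 0 0 0 0 0 2.22 0.3"}}

```text
time_s: 29.77
tool_pos: [0.4409, -0.3132, 0.0385]
tool_rot: [[-0.91, 0.415, 0.0], [0.415, 0.91, -0.0], [-0.0, -0.0, -1.0]]
wrist_force: [-0.5, -0.0, -5.3]
opening: 0.0352
finger_force: 40.0
```

Request:
{"op": "jog_arm", "data": {"series": "0 0 0 0 0 0.01 0.3; 0 0 0 0 0 0.02 0.3; 0 0 0 0 0 0.03 0.3; 0 0 0 0 0 0.03 0.3; 0 0 0 0 0 0.03 0.3; 0 0 0 0 0 0.03 0.3; 0 0 0 0 0 0.03 0.3; 0 0 0 0 0 0.03 0.3; 0 0 0 0 0 0.03 0.3; 0 0 0 0 0 0.03 0.3"}}

```text
time_s: 30.6
tool_pos: [0.4408, -0.3131, 0.0377]
tool_rot: [[-0.91, 0.415, -0.0], [0.415, 0.91, 0.0], [0.0, 0.0, -1.0]]
wrist_force: [0.1, -0.9, -4.8]
opening: 0.0346
finger_force: 40.0
```

Request:
{"op": "jog_arm", "data": {"series": "0 0 0 0 0 0.01 0.3; 0 0 0 0 0 0.02 0.3; 0 0 0 0 0 0.03 0.3; 0 0 0 0 0 0.035 0.3; 0 0 0 0 0 0.04 0.3; 0 0 0 0 0 0.045 0.3; 0 0 0 0 0 0.05 0.3; 0 0 0 0 0 0.05 0.3; 0 0 0 0 0 0.05 0.3; 0 0 0 0 0 0.05 0.3"}}

```text
time_s: 31.43
tool_pos: [0.4408, -0.3131, 0.0366]
tool_rot: [[-0.91, 0.415, -0.0], [0.415, 0.91, -0.0], [0.0, -0.0, -1.0]]
wrist_force: [-1.3, 1.1, -2.4]
opening: 0.0351
finger_force: 40.0
```

Request:
{"op": "jog_arm", "data": {"series": "0 0 0 0 0 0.01 0.3; 0 0 0 0 0 0.02 0.3; 0 0 0 0 0 0.02 0.3; 0 0 0 0 0 0.02 0.4; 0 0 0 0 0 0.02 0.5; 0 0 0 0 0 0.02 0.6; 0 0 0 0 0 0.02 0.75; 0 0 0 0 0 0.02 0.9; 0 0 0 0 0 0.02 1; 0 0 0 0 0 0.02 1"}}

```text
time_s: 32.27
tool_pos: [0.4409, -0.3132, 0.0359]
tool_rot: [[-0.91, 0.415, 0.0], [0.415, 0.91, -0.0], [-0.0, -0.0, -1.0]]
wrist_force: [0.1, 0.9, -0.1]
opening: 0.0726
finger_force: 0.0
```

Request:
{"op": "jog_arm", "data": {"series": "0 0 0 0 0 0 1; 0 0 0 0 0 -0.4 1; 0 0 0 0 0 -1.1 1; 0 0 0 0 0 -2 1; 0 0 0 0 0 -2.9 1; 0 0 0 0 0 -3.8 1; 0 0 0 0 0 -4.7 1; 0 0 0 0 0 -5.6 1; 0 0 0 0 0 -6.3 1; 0 0 0 0 0 -6.55 1"}}

```text
time_s: 33.1
tool_pos: [0.442, -0.3142, 0.2037]
tool_rot: [[-0.91, 0.415, 0.004], [0.415, 0.91, -0.004], [-0.005, -0.002, -1.0]]
wrist_force: [-0.1, -0.4, 1.4]
opening: 0.0879
finger_force: 0.0
```

Request:
{"op": "jog_arm", "data": {"series": "0 0 0 0 0.4 0 1; 0 0 0 0 1.1 0 1; 0 0 0 0 2.1 0 1; 0 0 0 0.1 3.2 0 1; 0 0 0 0.1 4.3 0 1; 0 0 0 0.1 5.4 0 1; 0 0 0 0.1 6.5 0 1; 0 0 0 0.2 7.6 0 1; 0 0 0 0.2 8.7 0 1; 0 0 0 0.2 9.7 0 1"}}

```text
time_s: 33.93
tool_pos: [0.5364, -0.0877, 0.1981]
tool_rot: [[-0.91, 0.414, -0.002], [0.414, 0.91, 0.001], [0.003, 0.0, -1.0]]
wrist_force: [0.2, -1.2, -0.5]
opening: 0.0884
finger_force: 0.0
```

Request:
{"op": "jog_arm", "data": {"series": "0 0 0 0 1 0 1; 0 0 0 0 2.1 0 1; 0 0 0 0 3.2 0 1; 0 0 0 0.1 4.3 0 1; 0 0 0 0.1 5.4 0 1; 0 0 0 0.1 6.5 0 1; 0 0 0 0.1 7.6 0 1; 0 0 0 0.2 8.5 0 1; 0 0 0 0.2 9 0 1; 0 0 0 0.2 9.2 0 1"}}

```text
time_s: 34.77
tool_pos: [0.6271, 0.1232, 0.1981]
tool_rot: [[-0.911, 0.413, -0.002], [0.413, 0.911, 0.0], [0.002, -0.001, -1.0]]
wrist_force: [0.3, 0.1, -0.2]
opening: 0.088
finger_force: 0.0
```

```bash
python3 chk.py pick white red w7.png; python3 - <<'E'
from m import *
print(go(.627,.121,.0355))
p=bot.read_camera('top')
P=cloud(p,'blue',(.4415,-.3135),.035,.09)
T=P[P[:,2]>np.percentile(P[:,2],90)-.006];print(T[:,2].max(),cv2.minEnclosingCircle(T[:,:2].astype(np.float32)))
E
```

```text
tcp [0.6273 0.1228 0.1984] force [-0.5 -1.   0.2] open 0.0887 0.0
dish [0.6251 0.1225] r 0.0430 go [ 0.06 -0.04  6.52]
go table [-0.02 -0.11  6.52]
die top z 0.0668 [0.6098 0.1093] r 0.0381 go [ 0.4  -0.77  6.52]
[-0.01 -0.02  6.53]
0.06747078580132274 ((0.4443298280239105, -0.31428205966949463), 0.01839342899620533)
```

View pics/w7.png

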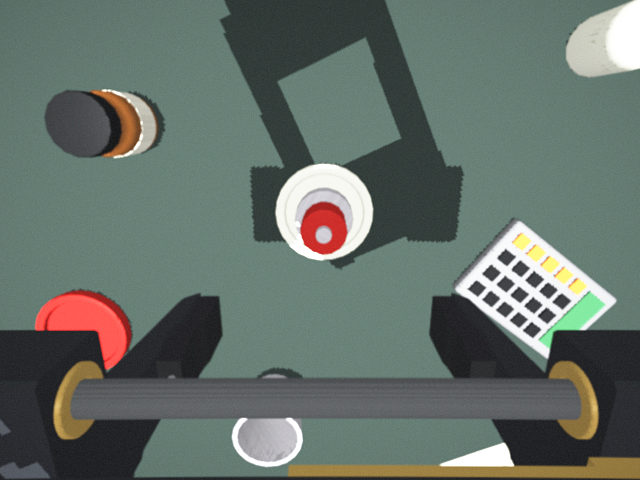

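The wrist view shows the red die (323,228) centred in the white dish (324,212), with the red dish now empty at (83,327); the blue die is upright in the blue dish. Shift slightly, descend, grip, lift.

Request:
{"op": "jog_arm", "data": {"series": "0 0 0 0.02 -0.06 0.6 1; 0 0 0 0.02 -0.06 1.4 1; 0 0 0 0.02 -0.06 2.3 1; 0 0 0 0.02 -0.06 3.2 1; 0 0 0 0.02 -0.06 4.1 1; 0 0 0 0.02 -0.06 5 1; 0 0 0 0.02 -0.06 5.7 1; 0 0 0 0.02 -0.06 6.2 1; 0 0 0 0.02 -0.06 6.48 1; 0 0 0 0.02 -0.06 6.52 1"}}

```text
time_s: 35.75
tool_pos: [0.6257, 0.1189, 0.0353]
tool_rot: [[-0.909, 0.416, -0.002], [0.416, 0.909, -0.0], [0.002, -0.001, -1.0]]
wrist_force: [0.1, -0.4, -0.8]
opening: 0.0884
finger_force: 0.0
```

Request:
{"op": "jog_arm", "data": {"series": "0 0 0 0 0 0 0.9; 0 0 0 0 0 0 0.8; 0 0 0 0 0 0 0.7; 0 0 0 0 0 0 0.6; 0 0 0 0 0 0 0.5; 0 0 0 0 0 0 0.4; 0 0 0 0 0 0 0.3; 0 0 0 0 0 0 0.3; 0 0 0 0 0 0 0.3; 0 0 0 0 0 0 0.3", "force": 40}}

```text
time_s: 36.58
tool_pos: [0.627, 0.1202, 0.0369]
tool_rot: [[-0.91, 0.415, 0.001], [0.415, 0.91, 0.001], [-0.0, 0.001, -1.0]]
wrist_force: [1.2, 2.7, 0.8]
opening: 0.0351
finger_force: 40.0
```

Request:
{"op": "jog_arm", "data": {"series": "0 0 0 0 0 -0.2 0.3; 0 0 0 0 0 -0.6 0.3; 0 0 0 0 0 -1.1 0.3; 0 0 0 0 0 -1.7 0.3; 0 0 0 0 0 -2.3 0.3; 0 0 0 0 0 -2.9 0.3; 0 0 0 0 0 -3.5 0.3; 0 0 0 0 0 -4.1 0.3; 0 0 0 0 0 -4.5 0.3; 0 0 0 0 0 -4.6 0.3"}}

```text
time_s: 37.42
tool_pos: [0.6279, 0.1197, 0.1548]
tool_rot: [[-0.91, 0.415, 0.004], [0.415, 0.91, -0.0], [-0.004, 0.002, -1.0]]
wrist_force: [0.2, 0.1, -5.1]
opening: 0.0352
finger_force: 40.0
```

```bash
python3 - <<'E'
from m import *
bot.read_camera('wrist')
print(go(.638,-.1425,.15))
E
```

```text
[-4.73 -9.37  0.16]
```

Request:
{"op": "jog_arm", "data": {"series": "0 0 0 -0.2 -0.4 0 0.3; 0 0 0 -0.55 -1.1 0 0.3; 0 0 0 -1.06 -2.1 0 0.3; 0 0 0 -1.6 -3.2 0 0.3; 0 0 0 -2.17 -4.3 0 0.3; 0 0 0 -2.73 -5.4 0 0.3; 0 0 0 -3.28 -6.5 0 0.3; 0 0 0 -3.84 -7.6 0 0.3; 0 0 0 -4.3 -8.5 0 0.3; 0 0 0 -4.6 -9.1 0 0.3"}}

```text
time_s: 38.3
tool_pos: [0.6358, -0.1384, 0.1502]
tool_rot: [[-0.909, 0.417, -0.002], [0.417, 0.909, -0.0], [0.002, -0.001, -1.0]]
wrist_force: [-0.3, -0.5, -5.3]
opening: 0.0353
finger_force: 40.0
```

Request:
{"op": "jog_arm", "data": {"series": "0 0 0 -0.1 -0.2 0 0.3; 0 0 0 -0.13 -0.27 0.2 0.3; 0 0 0 -0.13 -0.27 0.5 0.3; 0 0 0 -0.13 -0.27 0.9 0.3; 0 0 0 -0.13 -0.27 1.3 0.3; 0 0 0 -0.13 -0.27 1.7 0.3; 0 0 0 -0.13 -0.27 2 0.3; 0 0 0 -0.13 -0.27 2.2 0.3; 0 0 0 -0.13 -0.27 2.3 0.3; 0 0 0 -0.13 -0.27 2.3 0.3"}}

```text
time_s: 39.13
tool_pos: [0.6368, -0.142, 0.0933]
tool_rot: [[-0.91, 0.415, -0.001], [0.415, 0.91, 0.0], [0.001, -0.0, -1.0]]
wrist_force: [-0.9, 0.1, -5.2]
opening: 0.0347
finger_force: 40.0
```

```bash
python3 - <<'E'
from m import *
bot.read_camera('wrist');s=bot.observe();p=bot.read_camera('wrist');cv2.imwrite('pics/w8.png',p['pixels']);print(s['tool_pos'],go(.638,-.1425,.0368,s))
E
```

```text
[ 0.63712252 -0.14227402  0.0940754 ] [-0.04  0.01  2.29]
```

View pics/w8.png

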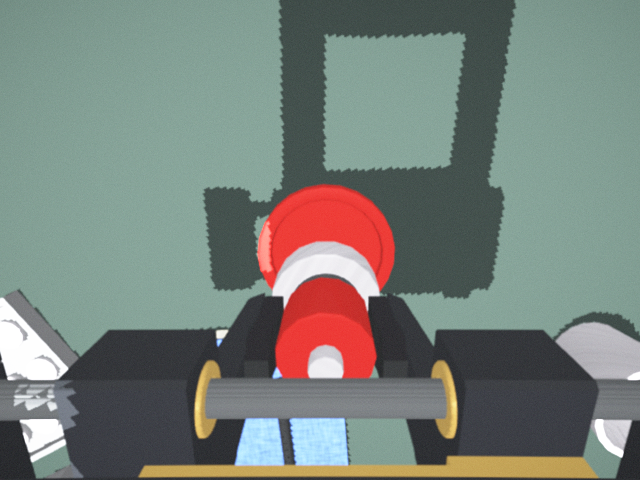

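The red die (326,320) is aligned over the red dish (column 326). Lower gently.

Request:
{"op": "jog_arm", "data": {"series": "0 0 0 -0.03 0 0.2 0.3; 0 0 0 -0.03 0 0.5 0.3; 0 0 0 -0.03 0 0.9 0.3; 0 0 0 -0.03 0 1.3 0.3; 0 0 0 -0.03 0 1.65 0.3; 0 0 0 -0.03 0 1.9 0.3; 0 0 0 -0.03 0 2.05 0.3; 0 0 0 -0.03 0 2.15 0.3; 0 0 0 -0.03 0 2.2 0.3; 0 0 0 -0.03 0 2.22 0.3"}}

```text
time_s: 40.07
tool_pos: [0.6379, -0.1428, 0.0387]
tool_rot: [[-0.91, 0.415, 0.0], [0.415, 0.91, -0.0], [-0.0, 0.0, -1.0]]
wrist_force: [-0.2, 0.6, -4.5]
opening: 0.0352
finger_force: 40.0
```

Request:
{"op": "jog_arm", "data": {"series": "0 0 0 0 0 0.01 0.3; 0 0 0 0 0 0.02 0.3; 0 0 0 0 0 0.03 0.3; 0 0 0 0 0 0.04 0.3; 0 0 0 0 0 0.05 0.3; 0 0 0 0 0 0.06 0.3; 0 0 0 0 0 0.07 0.3; 0 0 0 0 0 0.07 0.3; 0 0 0 0 0 0.07 0.3; 0 0 0 0 0 0.07 0.3"}}

```text
time_s: 40.9
tool_pos: [0.6378, -0.1427, 0.037]
tool_rot: [[-0.91, 0.415, 0.0], [0.415, 0.91, -0.0], [-0.0, -0.0, -1.0]]
wrist_force: [-0.1, -0.0, -4.5]
opening: 0.035
finger_force: 40.0
```

Request:
{"op": "jog_arm", "data": {"series": "0 0 0 0 0 0.01 0.3; 0 0 0 0 0 0.015 0.3; 0 0 0 0 0 0.02 0.3; 0 0 0 0 0 0.025 0.3; 0 0 0 0 0 0.03 0.3; 0 0 0 0 0 0.035 0.3; 0 0 0 0 0 0.035 0.3; 0 0 0 0 0 0.035 0.3; 0 0 0 0 0 0.035 0.3; 0 0 0 0 0 0.035 0.3"}}

```text
time_s: 41.73
tool_pos: [0.6379, -0.1427, 0.0369]
tool_rot: [[-0.91, 0.415, 0.0], [0.415, 0.91, -0.0], [-0.0, -0.0, -1.0]]
wrist_force: [-4.2, 2.1, 5.4]
opening: 0.0351
finger_force: 40.0
```

Contact; release, lift and retreat, then check.

Request:
{"op": "jog_arm", "data": {"series": "0 0 0 0 0 0 0.4; 0 0 0 0 0 0 0.5; 0 0 0 0 0 0 0.6; 0 0 0 0 0 0 0.7; 0 0 0 0 0 0 0.8; 0 0 0 0 0 0 0.9; 0 0 0 0 0 0 1; 0 0 0 0 0 0 1; 0 0 0 0 0 0 1; 0 0 0 0 0 0 1"}}

```text
time_s: 42.57
tool_pos: [0.6378, -0.1427, 0.0361]
tool_rot: [[-0.91, 0.415, -0.0], [0.415, 0.91, -0.0], [0.0, -0.0, -1.0]]
wrist_force: [-0.1, 0.1, -0.3]
opening: 0.0879
finger_force: 0.0
```

Request:
{"op": "jog_arm", "data": {"series": "0 0 0 0 0 -0.2 1; 0 0 0 0 0 -0.6 1; 0 0 0 0 0 -1.3 1; 0 0 0 0 0 -2.1 1; 0 0 0 0 0 -2.9 1; 0 0 0 0 0 -3.8 1; 0 0 0 0 0 -4.7 1; 0 0 0 0 0 -5.6 1; 0 0 0 0 0 -6.3 1; 0 0 0 0 0 -6.6 1"}}

```text
time_s: 43.4
tool_pos: [0.6393, -0.1432, 0.2058]
tool_rot: [[-0.91, 0.415, 0.006], [0.415, 0.91, -0.002], [-0.006, 0.0, -1.0]]
wrist_force: [0.5, -0.7, -0.6]
opening: 0.088
finger_force: 0.0
```

Request:
{"op": "jog_arm", "data": {"series": "0 0 0 0.2 0.5 -0.1 1; 0 0 0 0.5 1.2 -0.2 1; 0 0 0 1 2.2 -0.3 1; 0 0 0 1.5 3.2 -0.4 1; 0 0 0 2 4.2 -0.5 1; 0 0 0 2.5 5 -0.5 1; 0 0 0 2.8 5.6 -0.5 1; 0 0 0 3 6 -0.5 1; 0 0 0 3 6 -0.5 1; 0 0 0 3 6 -0.5 1"}}

```text
time_s: 44.23
tool_pos: [0.6314, 0.0254, 0.2129]
tool_rot: [[-0.91, 0.414, -0.001], [0.414, 0.91, -0.0], [0.001, -0.001, -1.0]]
wrist_force: [0.2, -0.1, 0.5]
opening: 0.0878
finger_force: 0.0
```

```bash
python3 - <<'E'
from m import *
p=bot.read_camera('top');cv2.imwrite('pics/t2.png',p['pixels'])
q=bot.read_camera('side');cv2.imwrite('pics/s2.png',q['pixels']);s=bot.observe();print(s['time_s'],s['opening'],s['wrist_force'])
for n in ['amber_jar','white_bottle','steel_cup']: print(n,[np.round(b['extent']) for b in bot.search_frame(n,q)[:1]])
E
```

```text
44.3333 0.08812948177059103 [-1.12562441 -0.02175449 -0.19838538]
amber_jar [array([275., 250., 302., 289.])]
white_bottle [array([261., 132., 280., 162.])]
steel_cup [array([405., 211., 432., 249.])]
```

View pics/s2.png

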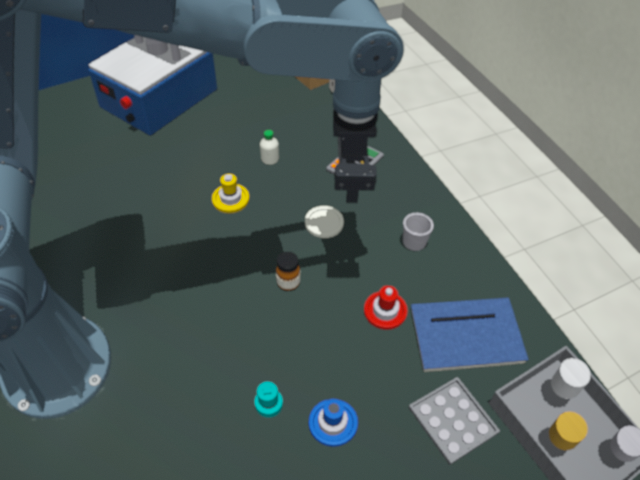

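View pics/t2.png

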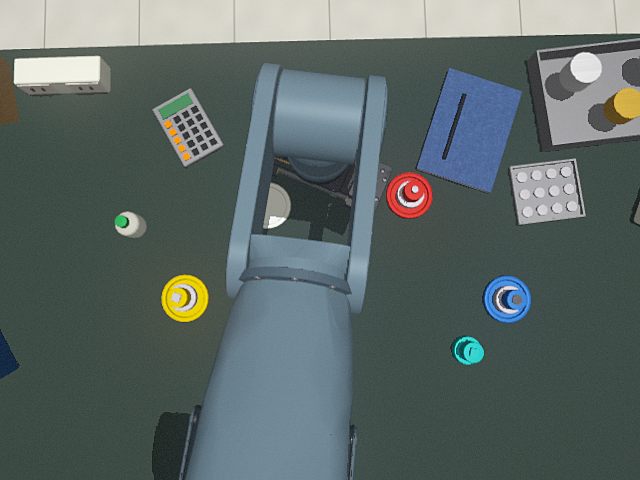

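Side view: yellow die in the yellow dish (230,190), red in red (387,302), blue in blue (333,415), all upright; jar, bottle and cup unmoved, white dish empty. The top view agrees: (183,298), (410,192) and (512,300).

```bash
python3 -c "
from bench import bot
print(bot.close_job())"
```

```text
the job is handed in; nothing more can be done
None
```

Job handed in at about 44 s: each die stands upright in the dish of its own colour, the jar, bottle and cup are where they were, and the gripper is open and clear of everything.

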